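# Set the stock tags in front of the craft-shop bins

## Task

Each bin of soap-making stock has a hinged two-faced tag on the board in front of it. With the fingertips, push tags over so that only the two bins packed full show the face with the round disc (tag tipped back towards its bin), and the bins that are empty or nearly empty show the face with the straight bar (tag tipped forward, away from its bin); a tag that is already right may stay. Push gently, pinch and lift nothing, and leave the bins and the loose goods around the board where they stand.

Things in the scene. Friction and masses are not known exactly. Their poses are not given: they have to be found in the camera images.
- stand1: fixed aluminium hinge stand of tag 1, 44 x 74 mm foot with two cheeks 38 mm tall, on a 12 mm thick wooden board. Origin: centre of the foot's underside (12 mm above the counter). Its x axis points level to the bin that belongs to it, whose middle lies about 190 mm away along x and within 20 mm of x in y; y runs along the row (neighbouring stands about 115 mm away), z is up. The hinge pin runs along y, 26 mm above the origin.
- tag1 (a joint): lean of tag 1, a white plastic plate 60 mm wide, 65 mm tall from the hinge pin and 5 mm thick, about 40 g. 0 is upright; +0.65 is tipped back towards its bin, so that the face with the round disc (38 mm) looks up; -0.65 is tipped forward away from its bin, so that the face with the straight bar (46 x 11 mm) looks up. It swings freely between these two stops and falls by its own weight to the side to which it leans; under 2 N pushes it over.
- tag1_edge (a point): middle of the upper free edge of tag 1; at either stop it is about 90 mm above the counter and 39 mm to the side of the hinge pin, upright 103 mm above the counter
- stand2: fixed aluminium hinge stand of tag 2, 44 x 74 mm foot with two cheeks 38 mm tall, on a 12 mm thick wooden board. Origin: centre of the foot's underside (12 mm above the counter). Its x axis points level to the bin that belongs to it, whose middle lies about 190 mm away along x and within 20 mm of x in y; y runs along the row (neighbouring stands about 115 mm away), z is up. The hinge pin runs along y, 26 mm above the origin.
- tag2 (a joint): lean of tag 2, a white plastic plate 60 mm wide, 65 mm tall from the hinge pin and 5 mm thick, about 40 g. 0 is upright; +0.65 is tipped back towards its bin, so that the face with the round disc (38 mm) looks up; -0.65 is tipped forward away from its bin, so that the face with the straight bar (46 x 11 mm) looks up. It swings freely between these two stops and falls by its own weight to the side to which it leans; under 2 N pushes it over.
- tag2_edge (a point): middle of the upper free edge of tag 2; at either stop it is about 90 mm above the counter and 39 mm to the side of the hinge pin, upright 103 mm above the counter
- stand3: fixed aluminium hinge stand of tag 3, 44 x 74 mm foot with two cheeks 38 mm tall, on a 12 mm thick wooden board. Origin: centre of the foot's underside (12 mm above the counter). Its x axis points level to the bin that belongs to it, whose middle lies about 190 mm away along x and within 20 mm of x in y; y runs along the row (neighbouring stands about 115 mm away), z is up. The hinge pin runs along y, 26 mm above the origin.
- tag3 (a joint): lean of tag 3, a white plastic plate 60 mm wide, 65 mm tall from the hinge pin and 5 mm thick, about 40 g. 0 is upright; +0.65 is tipped back towards its bin, so that the face with the round disc (38 mm) looks up; -0.65 is tipped forward away from its bin, so that the face with the straight bar (46 x 11 mm) looks up. It swings freely between these two stops and falls by its own weight to the side to which it leans; under 2 N pushes it over.
- tag3_edge (a point): middle of the upper free edge of tag 3; at either stop it is about 90 mm above the counter and 39 mm to the side of the hinge pin, upright 103 mm above the counter
- stand4: fixed aluminium hinge stand of tag 4, 44 x 74 mm foot with two cheeks 38 mm tall, on a 12 mm thick wooden board. Origin: centre of the foot's underside (12 mm above the counter). Its x axis points level to the bin that belongs to it, whose middle lies about 190 mm away along x and within 20 mm of x in y; y runs along the row (neighbouring stands about 115 mm away), z is up. The hinge pin runs along y, 26 mm above the origin.
- tag4 (a joint): lean of tag 4, a white plastic plate 60 mm wide, 65 mm tall from the hinge pin and 5 mm thick, about 40 g. 0 is upright; +0.65 is tipped back towards its bin, so that the face with the round disc (38 mm) looks up; -0.65 is tipped forward away from its bin, so that the face with the straight bar (46 x 11 mm) looks up. It swings freely between these two stops and falls by its own weight to the side to which it leans; under 2 N pushes it over.
- tag4_edge (a point): middle of the upper free edge of tag 4; at either stop it is about 90 mm above the counter and 39 mm to the side of the hinge pin, upright 103 mm above the counter
- bin_bottles: loose blue plastic bin, 130 mm deep, 98 mm wide, 75 mm tall; origin at the centre of its underside, z up. FULL: packed to above its rim with twelve small amber bottles with black caps (to 81 mm above the counter)
- bin_jars: loose blue plastic bin, 130 mm deep, 98 mm wide, 75 mm tall; origin at the centre of its underside, z up. FULL: packed to above its rim with two layers of white jars with steel lids (to 81 mm above the counter)
- bin_two: loose blue plastic bin, 130 mm deep, 98 mm wide, 75 mm tall; origin at the centre of its underside, z up. Not full: only two small amber bottles stand in it
- bin_empty: loose blue plastic bin, 130 mm deep, 98 mm wide, 75 mm tall; origin at the centre of its underside, z up. Not full: empty
- dropper: loose amber bottle with black cap, 34 mm in diameter, 75 mm tall, between the robot and the board; origin at the centre of its underside; leave it alone
- pot: loose round jar, 52 mm in diameter, 50 mm tall, beyond one end of the board; origin at the centre of its underside; leave it alone
- mould: loose clear plastic mould tray, 85 x 65 x 30 mm, beyond the other end of the board; origin at the centre of its underside; leave it alone
Mind the look-alikes: they are no part of the job. Leave any red or yellow look-alike of the bin_bottles alone.

How it is judged:
At the end, for the whole second after the job is handed in: The tags of the two full bins lean back towards their bins (joint above 0.5 rad), the other two lean forward (below -0.5 rad), and all four are at rest (under 0.2 rad/s) ((y of bin_bottles in the frame of stand1 below -0.055 m or y of bin_bottles in the frame of stand1 above 0.055 m or value of joint tag1 above 0.5 rad) and (y of bin_jars in the frame of stand1 below -0.055 m or y of bin_jars in the frame of stand1 above 0.055 m or value of joint tag1 above 0.5 rad) and (y of bin_two in the frame of stand1 below -0.055 m or y of bin_two in the frame of stand1 above 0.055 m or value of joint tag1 below -0.5 rad) and (y of bin_empty in the frame of stand1 below -0.055 m or y of bin_empty in the frame of stand1 above 0.055 m or value of joint tag1 below -0.5 rad) and velocity of joint tag1 between -0.2 and 0.2 rad/s and (y of bin_bottles in the frame of stand2 below -0.055 m or y of bin_bottles in the frame of stand2 above 0.055 m or value of joint tag2 above 0.5 rad) and (y of bin_jars in the frame of stand2 below -0.055 m or y of bin_jars in the frame of stand2 above 0.055 m or value of joint tag2 above 0.5 rad) and (y of bin_two in the frame of stand2 below -0.055 m or y of bin_two in the frame of stand2 above 0.055 m or value of joint tag2 below -0.5 rad) and (y of bin_empty in the frame of stand2 below -0.055 m or y of bin_empty in the frame of stand2 above 0.055 m or value of joint tag2 below -0.5 rad) and velocity of joint tag2 between -0.2 and 0.2 rad/s and (y of bin_bottles in the frame of stand3 below -0.055 m or y of bin_bottles in the frame of stand3 above 0.055 m or value of joint tag3 above 0.5 rad) and (y of bin_jars in the frame of stand3 below -0.055 m or y of bin_jars in the frame of stand3 above 0.055 m or value of joint tag3 above 0.5 rad) and (y of bin_two in the frame of stand3 below -0.055 m or y of bin_two in the frame of stand3 above 0.055 m or value of joint tag3 below -0.5 rad) and (y of bin_empty in the frame of stand3 below -0.055 m or y of bin_empty in the frame of stand3 above 0.055 m or value of joint tag3 below -0.5 rad) and velocity of joint tag3 between -0.2 and 0.2 rad/s and (y of bin_bottles in the frame of stand4 below -0.055 m or y of bin_bottles in the frame of stand4 above 0.055 m or value of joint tag4 above 0.5 rad) and (y of bin_jars in the frame of stand4 below -0.055 m or y of bin_jars in the frame of stand4 above 0.055 m or value of joint tag4 above 0.5 rad) and (y of bin_two in the frame of stand4 below -0.055 m or y of bin_two in the frame of stand4 above 0.055 m or value of joint tag4 below -0.5 rad) and (y of bin_empty in the frame of stand4 below -0.055 m or y of bin_empty in the frame of stand4 above 0.055 m or value of joint tag4 below -0.5 rad) and velocity of joint tag4 between -0.2 and 0.2 rad/s); the robot touches nothing.
It fails at once if a bin is shifted more than 20 mm, lifted or tipped (distance of any of bin_bottles, bin_jars, bin_two, bin_empty from where it was at the start of the episode above 0.02 m or angle between any of bin_bottles, bin_jars, bin_two, bin_empty's own z axis and vertical above 0.3 rad).
It fails at once if the dropper bottle, the pot or the clear mould is shifted more than 20 mm, lifted or tipped (distance of any of dropper, pot, mould from where it was at the start of the episode above 0.02 m or angle between any of dropper, pot, mould's own z axis and vertical above 0.3 rad).
It fails at once if a tag or its stand is pinched or pushed with more than 20 N (contact force between the fingers and stand1 above 20 N or contact force between the fingers and stand2 above 20 N or contact force between the fingers and stand3 above 20 N or contact force between the fingers and stand4 above 20 N).
It also fails if it takes over 51 s, if anything falls off the work surface, if the arm or the gripper's body presses on something with over 40 N, if the wrist force passes 120 N, or if a joint passes its speed limit or range.

## Robot

A 6-joint arm with a two-finger parallel gripper is mounted at the origin on the work surface. World frame = base frame: x ahead of the robot, y to its left, z up, the work surface at z = 0. Lengths are in m, angles in rad, forces in N, time in s.
With the tool pointing down it reaches from about 0.35 to 0.725 m from the base axis. Payload 4.3 kg.
Tool frame: the origin (TCP) lies on the front face of the gripper's body, between the roots of the fingers; the fingertips stand 73 mm ahead of it and the grasp point (between the pads) lies 54 mm ahead of it; z points along the fingers, y is the direction in which the jaws open and shut (so a half turn about z gives the same grasp; the last joint's range is limited). The gripper opens to 85 mm and grips with 20 to 120 N. Pads are 22 mm wide; open, the fingers measure 114 mm over their backs; the gripper's body (76 mm by 85 mm) begins 54 mm behind the grasp point. The pads swing forward as they close: fully open they stand 13 mm farther back than shut.
Start: joints at [-1.216, 0.377, 0.081, 1.274, 0, 1.46], TCP at [0.258, -0.514, 0.304] pointing down, gripper open.
Joint ranges: [-2.72, 2.72], [-0.84, 1.66], [-1.02, 1.22], [-1.77, 2.12], [-1.37, 1.28], [-3.14, 3.14]. Speed limits (rad/s): [2.57, 2.57, 3.14, 3.14, 3.14, 3.14].

## Interface

Orientations are given as a 3x3 rotation matrix whose columns are the frame's x, y, z axes.
In Python, from plant import robot gives the robot as it stands.
- The arm moves only by the tool carry_out, never from a script. Its argument "motion" is a list of rows, each a list of 3 entries, a list of its own where there are three numbers: the shift along the world's x, y, z in m, then the turn about the world's z in degrees, then the opening in per cent of the stroke, from 0 (shut) to 100 (fully open). In form: [[[dx, dy, dz], roll, jaw], ...]. A call has 1 to 5 rows; each row is the pose to reach, as a shift and turn from the pose measured when the call began; what a row does not reach only later rows make up. A row lasts 1/8 s, in which the tool goes at most 62.5 mm and 10.7 degrees, less where a joint would pass 70% of its speed; a pose out of reach is approached as far as the arm can. A call with a gripper value outside its range is refused whole. The fingers move at their own pace and stop on an object; "force" is the grip in N (left out, the last holds). Time passes only in rows, so rows that repeat a pose let the fingers close. It gives the time, the measured TCP pose, the force and the opening at its end, in the units of the state.
- robot.observe(): the state, without advancing time (a new reading comes with each control period).
- robot.camera(name): name is "scene" or "top" or "wrist"; returns a dict with "img" (400x640x3 uint8, blue, green, red), "intrinsics" (3x3 intrinsics, pixels), "distortion" ([k1, k2, p1, p2, k3] as OpenCV has them; the pictures are not rectified), "R" (3x3) and "t" (3): a world point X has camera coordinates R X + t. Camera axes: x right, y down, z forward; pixel columns grow to the right and rows downward; lengths in m; the calibration is good to about 2 mm. A picture is of the moment at which its call begins. There is no depth.
- robot.close_job(): hands the job in, once; it reports no verdict.
The state is a dict: "clock": time; "joint_pos": joint angles; "dq": joint speeds; "effort": joint torques, N m; "ee_pos": TCP position; "eef_rot": TCP orientation; "force": force on the tool from outside, world axes, zero at the start; "ft_torque": the same for the moment, N m; "gripper_width": finger opening in m.
Only numpy, scipy, OpenCV 4.12 (cv2) and the standard library are available. Lean on these libraries where they do the work, as an engineer would, in place of code of your own. Each camera call takes 0.05 s, during which the arm holds its last target.

## Working session

There is one attempt and no reset: what is moved stays moved. The work goes in short steps, Python scripts to look and compute and a tool call to move; the robot and the scene stay as the last step left them, time stands still between calls to the robot, and variables do not carry over. Pictures are saved under pics/ and viewed, and the job is handed in when it is done.

Besides the shell and the picture viewer there is one more tool, called after "Call:" in YAML: its name, and indented under it one key for each argument. carry_out: Moves the arm, as the interface text tells. Its arguments: {"type":"object","properties":{"motion":{"type":"array"},"force":{"type":"number"}},"required":["motion"]}

```bash
mkdir -p pics; python3 - <<'E'
from plant import robot
import cv2
s=robot.observe();print(s['clock'],s['ee_pos'],s['eef_rot'],s['gripper_width'])
for n in ['scene','top']:
    c=robot.camera(n);cv2.imwrite(f'pics/{n}0.png',c['img']);print(n,c['intrinsics'],c['distortion'],c['R'],c['t'])
E
```

```text
0.0 [ 0.25756094 -0.51352143  0.30295282] [[ 8.93917665e-01  4.48230681e-01 -6.81499703e-04]
 [ 4.48231124e-01 -8.93915603e-01  1.93747040e-03]
 [ 2.59230457e-04 -2.03740839e-03 -9.99997891e-01]] 0.08518280481009315
scene [[415.92428736   0.         331.86637825]
 [  0.         415.92428736 200.91137885]
 [  0.           0.           1.        ]] [-0.05299871  0.          0.          0.          0.        ] [[-0.71873723  0.69527204  0.00368513]
 [ 0.52149188  0.54258239 -0.65852151]
 [-0.45985108 -0.47138216 -0.75255289]] [ 0.39898805 -0.23270686  1.38229027]
top [[493.32747364   0.         312.79404748]
 [  0.         493.32747364 198.76545609]
 [  0.           0.           1.        ]] [-0.07774049  0.          0.          0.          0.        ] [[ 0.0211801  -0.99973285 -0.00925363]
 [-0.9966979  -0.02038829 -0.07859776]
 [ 0.0783881   0.01088778 -0.99686346]] [-0.02056211  0.57886289  1.33873342]
```

View pics/scene0.png

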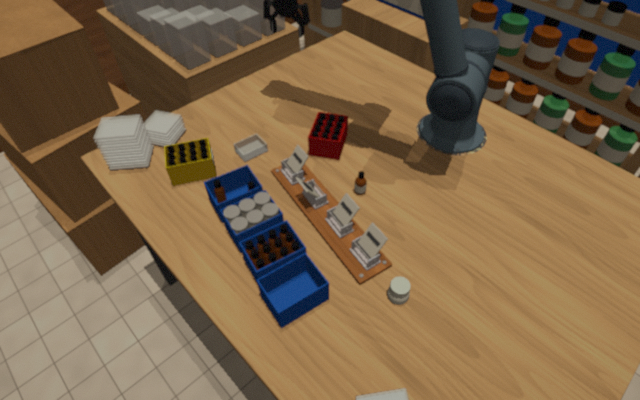

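View pics/top0.png

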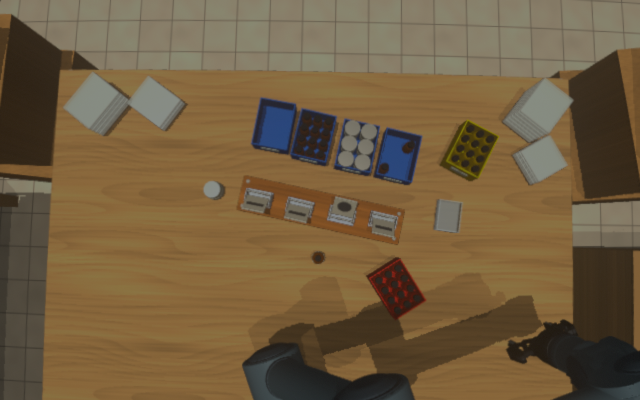

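```bash
python3 - <<'E'
import cv2
i=cv2.imread('pics/top0.png')[165:275,225:425];cv2.imwrite('pics/topc.png',cv2.resize(i,None,fx=4,fy=4,interpolation=cv2.INTER_CUBIC))
i=cv2.imread('pics/scene0.png')[135:290,260:420];cv2.imwrite('pics/scenec.png',cv2.resize(i,None,fx=4,fy=3.8,interpolation=cv2.INTER_CUBIC))
E
```

```text
(no output)
```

View pics/topc.png

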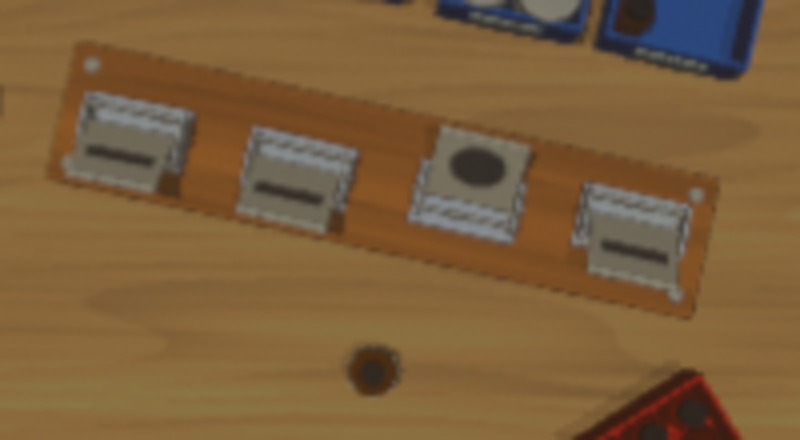

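View pics/scenec.png

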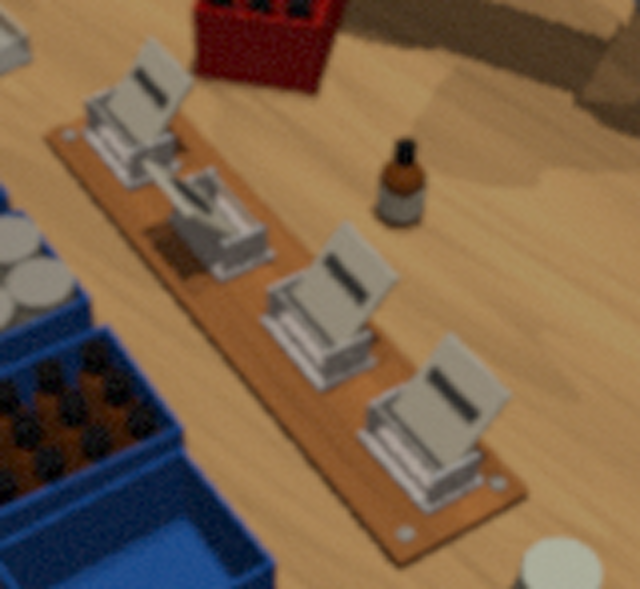

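```bash
cat > h.py <<'E'
import numpy as np,cv2
from plant import robot
def ray(c,px,z):
    u=cv2.undistortPoints(np.array([[px]],float),c['intrinsics'],c['distortion'])[0,0]
    d=c['R'].T@np.array([u[0],u[1],1]);o=-c['R'].T@c['t']
    return o+d*(z-o[2])/d[2]
E
python3 - <<'E'
from h import *
c=robot.camera('top');f=lambda x,y,z:ray(c,(x/4+225-.375,y/4+165-.375),z).round(4)
print('edge2',f(238,212,.09),f(328,232,.09))
print('cheeks',f(248,128,.05),f(357,150,.05),f(240,200,.04),f(345,215,.04))
print('board',f(80,43,.012),f(718,180,.012),f(50,180,.012),f(692,318,.012))
print('dropper',f(374,371,.075))
for n,x,y in [('t1e',115,182),('t3e',485,134),('t4e',633,280)]: print(n,f(x,y,.09))
print(robot.observe()['clock'])
s=robot.camera('scene');
for n,x,y in [('2e r',348,225),('2e l',397,275)]: print(n,ray(s,(x/4+260-.375,y/3.8+135-.375),.09))
print('drop',ray(s,(405/4+260,143/3.8+135),.075))
E
```

```text
edge2 [0.5228 0.0647 0.09  ] [0.511  0.0056 0.09  ]
cheeks [0.5814 0.0621 0.05  ] [ 0.568  -0.0119  0.05  ] [0.533 0.067 0.04 ] [ 0.5243 -0.0046  0.04  ]
board [0.6418 0.1839 0.012 ] [ 0.5549 -0.2628  0.012 ] [0.5454 0.2017 0.012 ] [ 0.459  -0.2456  0.012 ]
dropper [ 0.4207 -0.0264  0.075 ]
t1e [0.5408 0.146  0.09  ]
t3e [ 0.5773 -0.0959  0.09  ]
t4e [ 0.4838 -0.1941  0.09  ]
0.15
2e r [0.51332415 0.0110931  0.09      ]
2e l [0.52287025 0.06371819 0.09      ]
drop [ 0.41810331 -0.02557454  0.075     ]
```

Call:
carry_out:
  motion:
    - [[0.02,0.05,0],-8,0]
    - [[0.04,0.105,0],-16,0]
    - [[0.06,0.16,0],-24,0]
    - [[0.08,0.21,0],-32,0]
    - [[0.1,0.26,0],-37.6,0]

```text
clock: 0.82
ee_pos: [0.3579, -0.252, 0.3033]
eef_rot: [[0.981, -0.194, 0.001], [-0.194, -0.981, 0.001], [0.0, -0.001, -1.0]]
force: [0.8, 0.5, -0.0]
gripper_width: 0.0003
```

Call:
carry_out:
  motion:
    - [[0.02,0.05,0],0,0]
    - [[0.04,0.105,0],0,0]
    - [[0.06,0.16,0],0,0]
    - [[0.08,0.21,0],0,0]
    - [[0.1,0.26,0],0,0]

```text
clock: 1.45
ee_pos: [0.4548, -0.0087, 0.3033]
eef_rot: [[0.986, -0.167, 0.003], [-0.167, -0.986, 0.017], [0.0, -0.017, -1.0]]
force: [-0.3, -0.3, 0.1]
gripper_width: 0.0001
```

Call:
carry_out:
  motion:
    - [[0.018,0.054,0],-1,0]
    - [[0.018,0.054,-0.03],-1,0]
    - [[0.018,0.054,-0.07],-1,0]
    - [[0.018,0.054,-0.1],-1,0]
    - [[0.018,0.054,-0.1],-1,0]

```text
clock: 2.08
ee_pos: [0.4657, 0.0084, 0.2011]
eef_rot: [[0.99, -0.141, 0.0], [-0.141, -0.989, 0.046], [-0.006, -0.046, -0.999]]
force: [-0.4, -0.6, 0.7]
gripper_width: 0.0005
```

```bash
python3 - <<'E'
from h import *
s=robot.observe();print(s['ee_pos'],s['clock'])
c=robot.camera('scene');i=c['img'][60:300,240:480];cv2.imwrite('pics/s1.png',cv2.resize(i,None,fx=2.5,fy=2.5,interpolation=cv2.INTER_CUBIC))
E
```

```text
[0.46574288 0.00837432 0.2010978 ] 2.075
```

View pics/s1.png

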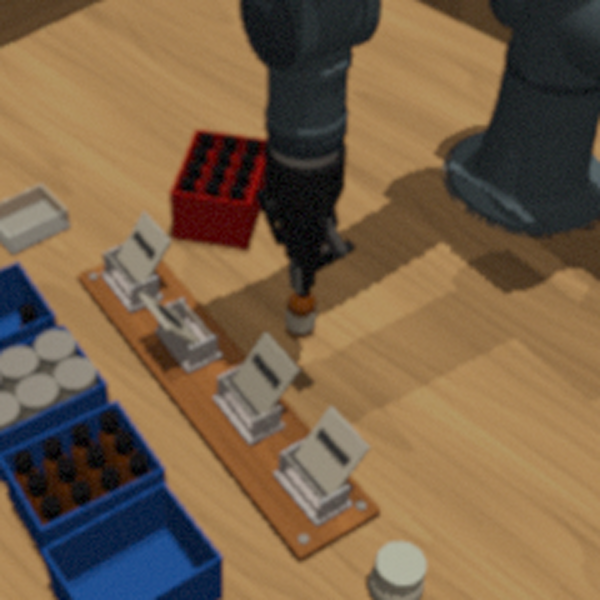

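```bash
python3 - <<'E'
from h import *
s=robot.observe()
for k in s: print(k,np.round(s[k],3).tolist())
E
```

```text
clock 2.125
joint_pos [-0.142, 0.221, -0.408, 0.945, 0.046, 3.141]
dq [0.003, -0.024, 0.046, 0.01, 0.001, -0.001]
effort [0.018, -34.839, 23.501, -0.113, 0.16, 0.0]
ee_pos [0.467, 0.008, 0.203]
eef_rot [[0.99, -0.14, 0.004], [-0.14, -0.989, 0.046], [-0.003, -0.046, -0.999]]
force [-0.312, -0.037, -0.151]
ft_torque [-0.01, -0.004, -0.007]
gripper_width -0.0
```

Call:
carry_out:
  motion:
    - [[0.007,0.036,0],0,0]
    - [[0.007,0.036,0],0,0]
    - [[0.007,0.036,0],0,0]

```text
clock: 2.5
ee_pos: [0.4723, 0.0237, 0.2036]
eef_rot: [[0.993, -0.114, 0.006], [-0.114, -0.992, 0.062], [-0.001, -0.062, -0.998]]
force: [-0.1, 0.4, 0.7]
gripper_width: -0.0
```

```bash
python3 - <<'E'
from h import *
s=robot.observe()
for k in s: print(k,np.round(s[k],3).tolist())
E
```

```text
clock 2.5
joint_pos [-0.116, 0.229, -0.395, 0.948, 0.062, 3.141]
dq [-0.006, 0.001, -0.01, -0.003, -0.001, 0.0]
effort [0.095, -36.521, 24.71, 0.008, 0.234, 0.0]
ee_pos [0.472, 0.024, 0.204]
eef_rot [[0.993, -0.114, 0.006], [-0.114, -0.992, 0.062], [-0.001, -0.062, -0.998]]
force [-0.11, 0.422, 0.703]
ft_torque [-0.08, -0.053, 0.014]
gripper_width -0.0
```

Call:
carry_out:
  motion:
    - [[0,0,0],10,0]
    - [[0,0.01,0],20,0]
    - [[0.0,0.021,0],30,0]
    - [[0.0,0.021,0],40,0]
    - [[0.0,0.021,0],50,0]

```text
clock: 3.12
ee_pos: [0.4724, 0.0448, 0.2039]
eef_rot: [[0.722, 0.69, -0.043], [0.692, -0.721, 0.044], [-0.001, -0.062, -0.998]]
force: [0.7, -0.1, 0.7]
gripper_width: 0.0002
```

Call:
carry_out:
  motion:
    - [[0,0,0],10,0]
    - [[0,0,0],20,0]
    - [[0,0,0],30,0]
    - [[0,0,0],36,0]
    - [[0,0,0],36,0]

```text
clock: 3.75
ee_pos: [0.4726, 0.0449, 0.2043]
eef_rot: [[0.179, 0.982, -0.06], [0.984, -0.178, 0.01], [-0.001, -0.061, -0.998]]
force: [-0.3, 0.6, 0.1]
gripper_width: -0.0004
```

Call:
carry_out:
  motion:
    - [[0,0,-0.02],0,0]
    - [[0,0,-0.04],0,0]
    - [[0,0,-0.056],0,0]
    - [[0,0,-0.056],0,0]

```text
clock: 4.25
ee_pos: [0.4717, 0.0448, 0.1474]
eef_rot: [[0.18, 0.982, -0.063], [0.984, -0.18, 0.01], [-0.002, -0.063, -0.998]]
force: [-0.6, 0.3, 0.7]
gripper_width: -0.0001
```

```bash
python3 - <<'E'
from h import *
for n in ('scene','wrist'):
  c=robot.camera(n);i=c['img'][60:300,240:480]if n=='scene' else c['img']
  cv2.imwrite(f'pics/{n}2.png',cv2.resize(i,None,fx=2.5,fy=2.5,interpolation=cv2.INTER_CUBIC) if n=='scene' else i)
E
```

```text
(no output)
```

View pics/scene2.png

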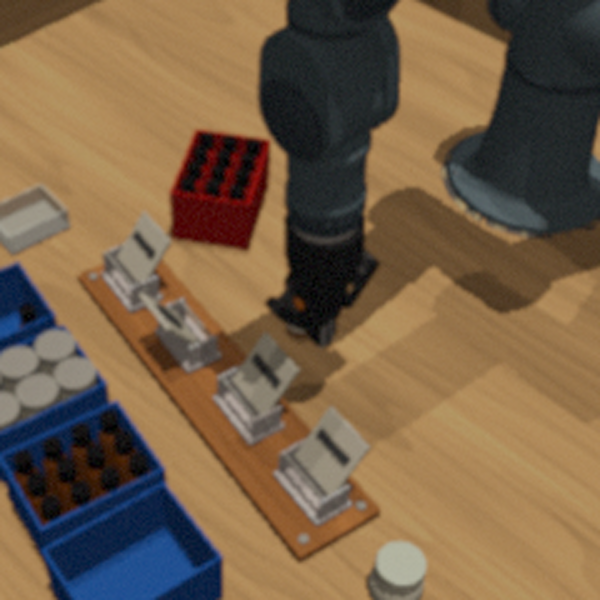

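View pics/wrist2.png

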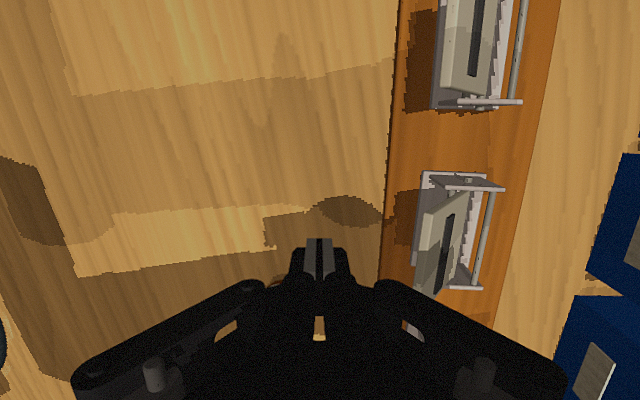

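Call:
carry_out:
  motion:
    - [[0.01,-0.002,0],0,0]
    - [[0.02,-0.004,0],0,0]
    - [[0.027,-0.005,0],0,0]
    - [[0.034,-0.0065,0],0,0]
    - [[0.04,-0.0075,0],0,0]

```text
clock: 4.97
ee_pos: [0.5132, 0.0372, 0.1487]
eef_rot: [[0.18, 0.982, -0.06], [0.984, -0.179, 0.01], [-0.001, -0.061, -0.998]]
force: [0.3, -0.1, -0.4]
gripper_width: 0.0004
```

Call:
carry_out:
  motion:
    - [[0.007,-0.0015,0],0,0]
    - [[0.014,-0.003,0],0,0]
    - [[0.021,-0.004,0],0,0]
    - [[0.028,-0.0055,0],0,0]
    - [[0.034,-0.0065,0],0,0]

```text
clock: 5.6
ee_pos: [0.5477, 0.0306, 0.1486]
eef_rot: [[0.18, 0.982, -0.06], [0.984, -0.179, 0.01], [-0.001, -0.061, -0.998]]
force: [0.5, -0.7, 0.7]
gripper_width: 0.0
```

```bash
python3 - <<'E'
from h import *
for n in ('scene','wrist'):
  c=robot.camera(n);i=c['img'][60:300,240:480]if n=='scene' else c['img']
  cv2.imwrite(f'pics/{n}3.png',cv2.resize(i,None,fx=2.5,fy=2.5,interpolation=cv2.INTER_CUBIC) if n=='scene' else i)
E
```

```text
(no output)
```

View pics/scene3.png

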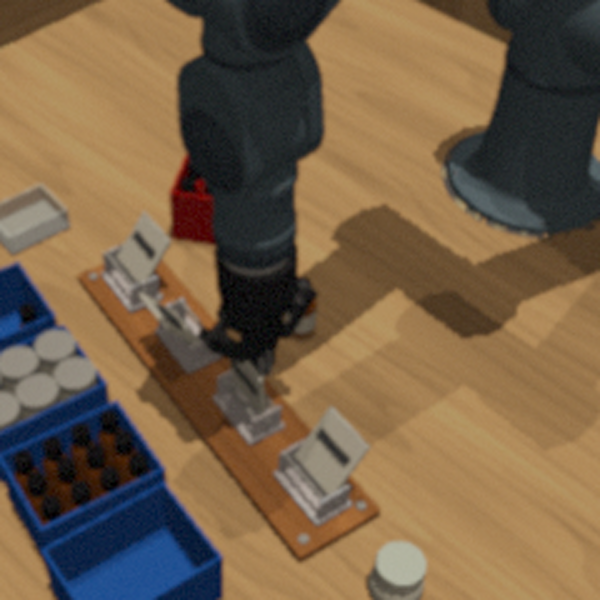

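View pics/wrist3.png

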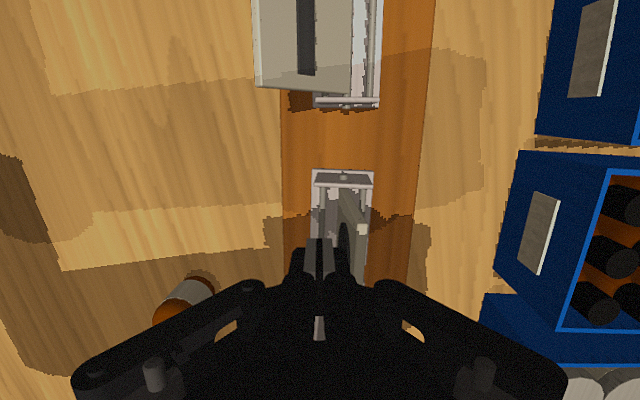

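Call:
carry_out:
  motion:
    - [[0.006,-0.001,0],0,0]
    - [[0.012,-0.0025,0],0,0]
    - [[0.018,-0.0035,0],0,0]
    - [[0.022,-0.004,0],0,0]
    - [[0.022,-0.004,0],0,0]

```text
clock: 6.32
ee_pos: [0.5703, 0.0265, 0.1487]
eef_rot: [[0.18, 0.982, -0.059], [0.984, -0.18, 0.01], [-0.001, -0.06, -0.998]]
force: [-0.9, 0.8, -0.2]
gripper_width: -0.0002
```

```bash
python3 - <<'E'
from h import *
c=robot.camera('wrist');cv2.imwrite('pics/wrist4.png',c['img'])
E
```

```text
(no output)
```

View pics/wrist4.png

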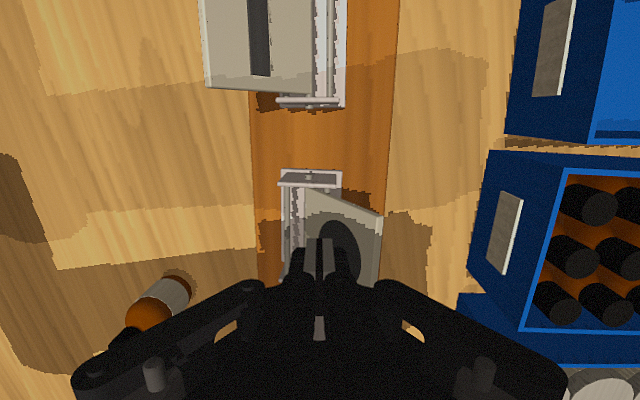

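Tag 2 now leans back with its disc facing up (about pixel 340,250). I'll lift away and retreat.

Call:
carry_out:
  motion:
    - [[-0.01,0.002,0.01],0,0]
    - [[-0.015,0.003,0.03],0,0]
    - [[-0.015,0.003,0.07],0,0]
    - [[-0.015,0.003,0.11],0,0]
    - [[-0.015,0.003,0.15],0,0]

```text
clock: 7.0
ee_pos: [0.5539, 0.0298, 0.3007]
eef_rot: [[0.18, 0.982, -0.06], [0.984, -0.179, 0.01], [-0.001, -0.06, -0.998]]
force: [1.3, -0.8, 0.2]
gripper_width: -0.0
```

Call:
carry_out:
  motion:
    - [[-0.03,-0.04,0],0,0]
    - [[-0.05,-0.1,0],0,0]
    - [[-0.08,-0.15,0],0,0]
    - [[-0.11,-0.2,0],0,0]
    - [[-0.13,-0.25,0],0,0]

```text
clock: 7.62
ee_pos: [0.4218, -0.2208, 0.3015]
eef_rot: [[0.18, 0.982, -0.059], [0.984, -0.179, 0.01], [-0.001, -0.06, -0.998]]
force: [0.7, -0.3, -0.3]
gripper_width: 0.0001
```

Call:
carry_out:
  motion:
    - [[-0.02,-0.05,0],0,0]
    - [[-0.05,-0.1,0],0,0]
    - [[-0.08,-0.15,0],0,0]
    - [[-0.08,-0.15,0],0,0]

```text
clock: 8.12
ee_pos: [0.3395, -0.3731, 0.3019]
eef_rot: [[0.185, 0.981, -0.059], [0.983, -0.185, 0.009], [-0.002, -0.06, -0.998]]
force: [0.3, 0.4, 0.3]
gripper_width: 0.0
```

```bash
python3 - <<'E'
from h import *
c=robot.camera('scene');i=c['img'][60:300,200:460]
cv2.imwrite('pics/s5.png',cv2.resize(i,None,fx=2.5,fy=2.5,interpolation=cv2.INTER_CUBIC))
c=robot.camera('top');i=c['img'][80:280,190:470]
cv2.imwrite('pics/t5.png',cv2.resize(i,None,fx=2.8,fy=2.8,interpolation=cv2.INTER_CUBIC))
E
```

```text
(no output)
```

View pics/s5.png

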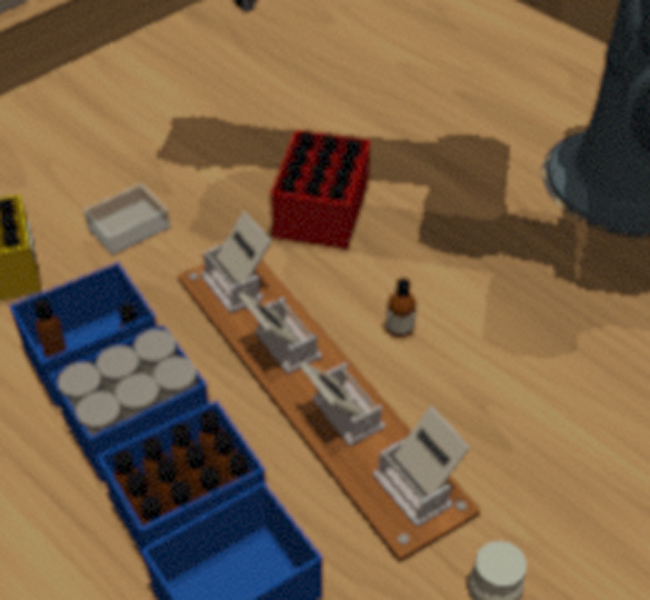

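View pics/t5.png

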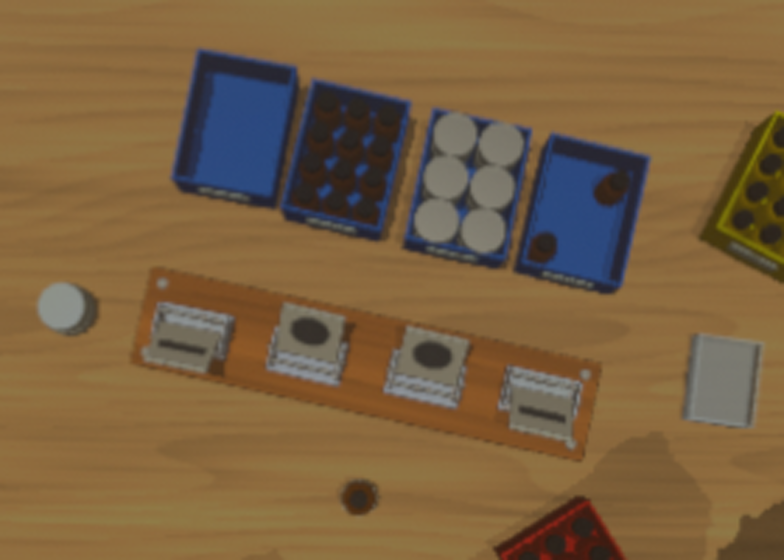

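The tags of the bottles and jars bins (310,330 and 432,355) show the disc. The outer two (182,347 and 542,412) show the bar. Bins and loose goods stand where they were.

```bash
python3 -c "
from plant import robot
print(robot.observe()['clock'],robot.close_job())"
```

```text
the job is handed in; nothing more can be done
8.225 None
```

The job is handed in at 8.2 s. Only one tag was wrong: the bottle bin's, second from the left in the top view. I pushed it over from the bar to the disc with the shut fingertips and left the other three alone.

- **Final pictures:** the scene and top views show the disc on the bottles and jars tags, leaning back. The empty and two-bottle bins show the bar, leaning forward. The bins, dropper, pot and mould look unmoved, and the arm is clear of everything.
- **Force:** the wrist force at the end of each move stayed around 1–2 N, which is about the sensor noise.
- **Setback:** on the first approach the last joint ran into its range limit (reading 3.141). The tool stopped short and tilted by about 0.06 rad. I turned it about 86° the other way before pushing. The small tilt stayed but did no harm.
- **Not measured:** I judged the tag leans from the pictures rather than measuring the joint angles.

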